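Turn the keyed tube insert home in the bench mixer

TASK

Take the green two-lug tube insert by its upright fin and lower it into the round well of the bench mixer crosswise, so that its lugs first ride on the mixer's top, well off the two notches marked yellow. Keeping hold of it and pressing only lightly, turn it until the lugs drop into the notches and it sits level and fully home, flush with the top; then let go. Leave the orange four-lug insert and the blue tip box where they are.

Things in the scene. Friction and masses are not known exactly. Their poses are not given: they have to be found in the camera images.
- insert: [mm] Green insert, 180 g, upright on the bench; origin: centre of its foot, z up. Round body 28 tall, radius 26 at the foot, 36 from 16 up. Two opposite lugs along own y: tips 56 from centre, 14 wide, 12 thick, tops flush with the deck (28 up). Grip fin on the deck's centre: 16 thick (own x), 44 long (own y), 28 to 68 above the foot. Fits either way round (half turn). Black discs: tube holes.
- well (a point): [mm] Centre of the well's floor in a fixed mixer (grey top 190 x 190, 100 above bench; white 60 tall step at +x); z up, floor 28 below top. Round well, radius 44; two opposite notches along own y, 34 wide, to 66 from centre, 16 deep, yellow bars beyond. Lugs over 10 deg off the notches ride on top, foot 12 above floor; home, foot on floor, deck flush. Play about 8 mm, 10 deg.
- spare: Bystander, leave alone: orange loose insert, same body and fin as the green one (68 mm tall) but four lugs in a cross at 45 degrees to its fin, tips 50 mm from the centre. Origin: centre of its underside, z up.
- tipbox: Bystander, leave alone: loose pipette tip box, blue with white top and yellow dots, 85 (own x) x 115 (own y) x 57 mm tall. Origin: centre of its underside, z up.
Mind the look-alikes: they are no part of the job. Of the things that look like the insert, the middle-sized one is meant.

How it is judged:
By the outcome, as a careful person would: the job done as asked, in the order asked, and still so for the second after the job is handed in, with the robot touching nothing.
It also fails if it takes over 38 s, if anything falls off the work surface, if the arm or the gripper's body presses on something with over 40 N, if the wrist force passes 120 N, or if a joint passes its speed limit or range.

ROBOT

A 7-joint arm with a two-finger parallel gripper is mounted at the origin on the work surface. World frame = base frame: x ahead of the robot, y to its left, z up, the work surface at z = 0. Lengths are in mm, angles in rad, forces in N, time in s.
With the tool pointing down it reaches from about 400 to 875 mm from the base axis. Payload 4.4 kg.
Tool frame: the origin (TCP) lies on the centre line of the jaws, within the pads' length; the fingertips stand 25 mm ahead of it and the grasp point (between the pads) lies 6 mm ahead of it (ctrl.finger_overhang is the distance from the TCP to the fingertips, in mm); z points along the fingers, y is the line along which they close (so a half turn about z gives the same grasp; the last joint's range is limited). The gripper opens to 85 mm and grips with 20 to 120 N. Pads are 22 mm wide; open, the fingers measure 114 mm over their backs; the gripper's body (76 mm by 85 mm) begins 54 mm behind the grasp point. The pads swing forward as they close: fully open they stand 13 mm farther back than shut.
Start: joints at [-1.217, 0.628, 0.038, 1.517, -0.027, 0.996, -0.02], TCP at [264.904, 593.586, 221.613] pointing down, gripper open.
Joint ranges: [-3.06, 3.06], [-0.37, 2.12], [-1.25, 1.32], [0.18, 2.47], [-1.1, 4.24], [0.23, 1.98], [-2.94, 2.94]. Speed limits (rad/s): [2.57, 2.57, 3.14, 3.14, 3.14, 3.14, 3.14].

INTERFACE

Orientations are given as [roll, pitch, yaw] about the fixed x, y, z axes, in that order (R = Rz(yaw) Ry(pitch) Rx(roll)).
In Python, from cell import ctrl gives the robot as it stands. The module is installed in compiled form; this text tells all that it offers.
- The arm moves only by the tool play_rows, never from a script. Its argument "targets" is a list of rows, each a list of 5 numbers: the closure, from 0 (fully open) to 1 (shut), then the shift along the tool's x, y, z in cm, then the turn about the tool's z in degrees. In form: [[gripper, dx, dy, dz, spin], ...]. A call has 1 to 10 rows; each row is the pose to reach, as a shift and turn from the pose commanded when the call began, along the tool's axes at that moment; what a row does not reach only later rows make up. A row lasts 1/10 s, in which the tool goes at most 50 mm and 8.59 degrees, less where a joint would pass 70% of its speed; a pose out of reach is approached as far as the arm can. A call with a gripper value outside its range is refused whole. The fingers move at their own pace and stop on an object; the grip force is fixed at half the most. Time passes only in rows, so rows that repeat a pose let the fingers close. It gives the time, the measured TCP pose, the force, the opening and the grip force at its end, in the units of the state.
- ctrl.read_state(): the state, without advancing time (a new reading comes with each control period).
- ctrl.get_image(name): name is "scene" or "top" or "wrist"; returns (picture, depth): 400x640x3 uint8, red, green, blue; 400x640 float32, mm along the optical axis (not along the pixel's ray), 0 where there is no reading.
- ctrl.calibration(name): a dict with "vfov" (degrees; the focal length in pixels is half the picture's height over the tangent of half this angle, whatever the lens; pixels are square), "cx", "cy" (the principal point, pixels), "extrinsics" (4x4, takes a point from camera to world coordinates); the wrist camera has in their place "mount" (4x4, takes a point from camera to tool coordinates, whose origin is the TCP and whose axes are the flange's). Camera axes: x right, y down, z forward; pixel columns grow to the right and rows downward; lengths in mm; the calibration is good to about 2 mm. A picture is of the moment at which its call begins: read the wrist's pose just before it. calibration takes no time and is no camera call.
- ctrl.finish_job(): hands the job in; it is judged then, once.
Trained networks look in the newest picture that a camera, given by its name, has taken for a name from the list of things; names that differ only in an ending like _2 or _b are one class to them, and where a whole thing is asked for, a point or a joint stands for the part that bears it (a point fixed in the world has none). Each returns a list of dicts, best first, with "confidence" (0 to 1); they miss things now and then, are a little off and sometimes report something else, mostly with a low value. They report only what shows in the picture. A call takes as long as a camera call. They do not tell look-alikes from the thing itself.
- ctrl.search_frame(camera, name): "bbox" ([left, top, right, bottom] in pixels, round what is visible of it).
- ctrl.trace(camera, name): "pixels" (400x640 bool, what is visible of it) and "bbox" ([left, top, right, bottom] in pixels, round what is visible of it).
The state is a dict: "clock": time; "qpos": joint angles; "qd": joint speeds; "tau": joint torques, N m; "eef_pos": TCP position; "tool_rot": TCP orientation; "force": force on the tool from outside, world axes, zero at the start; "torque": the same for the moment, N m; "width": finger opening in mm; "gripper_force": force on a finger pad.
Only numpy, scipy, OpenCV 4.12 (cv2) and the standard library are available. Lean on these libraries where they do the work, as an engineer would, in place of code of your own. Each camera call takes 0.05 s, during which the arm holds its last target. There are 200 camera calls.

## Working session

There is one attempt and no reset: what is moved stays moved. The work goes in short steps, Python scripts to look and compute and a tool call to move; the robot and the scene stay as the last step left them, time stands still between calls to the robot, and variables do not carry over. Pictures are saved under pics/ and viewed, at most 10 in all, crops included, and the job is handed in when it is done.

Besides the shell and the picture viewer there is one more tool, called after "Request:" in YAML: its name, and indented under it one key for each argument. play_rows: Moves the arm, as the interface text tells. Its arguments: {"type":"object","properties":{"targets":{"type":"array"}},"required":["targets"]}

```bash
mkdir -p pics
cat > h.py <<'E'
import numpy as np, cv2
from cell import ctrl
from scipy.spatial.transform import Rotation as R
def cloud(cam, depth, st=None):
    c=ctrl.calibration(cam); f=200/np.tan(np.radians(c['vfov'])/2)
    v,u=np.mgrid[:400,:640]
    P=np.stack([(u-c['cx'])/f*depth,(v-c['cy'])/f*depth,depth],-1)
    if 'extrinsics' in c: T=np.array(c['extrinsics'])
    else:
        T=np.eye(4);T[:3,:3]=R.from_euler('xyz',st['tool_rot']).as_matrix();T[:3,3]=st['eef_pos'];T=T@np.array(c['mount'])
    W=P@T[:3,:3].T+T[:3,3]; W[depth<=0]=np.nan
    return W
E
python3 - <<'E'
from h import *
s=ctrl.read_state();print({k:np.round(v,3) for k,v in s.items()})
for cam in ['top','scene']:
    im,d=ctrl.get_image(cam);W=cloud(cam,d);np.savez(f'{cam}.npz',im=im,W=W)
    cv2.imwrite(f'pics/{cam}0.png',im[...,::-1])
    c=ctrl.calibration(cam);print(cam,c['vfov'],np.round(c['extrinsics'],2).tolist())
    for n in ['insert','well','spare','tipbox']:
        for r in ctrl.trace(cam,n):
            m=r['pixels'];w=W[m];print(cam,n,round(r['confidence'],2),np.round(r['bbox']),np.nanmedian(w,0).round(),np.nanpercentile(w,98,axis=0).round(),np.nanpercentile(w,2,axis=0).round())
E
```

```text
{'clock': np.float64(0.0), 'qpos': array([-1.217,  0.629,  0.038,  1.518, -0.027,  0.996, -0.02 ]), 'qd': array([ 0.   , -0.001,  0.   ,  0.002,  0.   , -0.   , -0.   ]), 'tau': array([ 2.0000e-03, -5.6339e+01,  1.2260e+00, -1.9345e+01,  1.1000e-02,
        1.0000e-02,  0.0000e+00]), 'eef_pos': array([264.604, 592.967, 220.679]), 'tool_rot': array([-3.14 ,  0.   ,  2.722]), 'force': array([-0.34 ,  0.39 , -0.344]), 'torque': array([-0.012, -0.026,  0.005]), 'gripper_force': np.float64(0.0), 'width': np.float64(85.115)}
top 54.31938599631411 [[0.01, -0.99, 0.15, 451.34], [-1.0, -0.01, 0.05, 33.46], [-0.04, -0.15, -0.99, 776.37], [0.0, 0.0, 0.0, 1.0]]
top insert 0.67 [351. 147. 377. 184.] [633.  -7.  22.] [670.  17.  53.] [601. -32.   1.]
top insert 0.62 [281. 142. 315. 199.] [620. 119.  28.] [672. 155.  69.] [575.  90.  16.]
top insert 0.6 [193. 106. 254. 155.] [693. 260.  38.] [750. 316.  93.] [653. 218.  27.]
top well 0.95 [441. 131. 567. 267.] [ 561. -253.   99.] [ 684. -159.  102.] [ 456. -348.   27.]
top well 0.73 [176. 188. 228. 236.] [533. 305.  29.] [578. 352.  69.] [491. 267.
[... 169 characters left out ...]
83.  91.  42.]
scene 57.036663900165046 [[-0.84, 0.47, -0.26, 766.81], [0.53, 0.74, -0.4, 338.6], [0.0, -0.48, -0.88, 698.37], [0.0, 0.0, 0.0, 1.0]]
scene insert 0.97 [292. 226. 339. 272.] [629. 127.  29.] [676. 154.  69.] [576.  88.   2.]
scene insert 0.86 [277. 311. 370. 367.] [706. 271.  39.] [752. 315.  93.] [654. 219.  25.]
scene insert 0.64 [264. 186. 292. 219.] [639.  -4.  22.] [670.  15.  53.] [603. -33.  18.]
scene well 0.81 [186.  47. 313. 163.] [ 579. -220.   87.] [ 690. -160.  102.] [ 463. -349.   11.]
scene spare 0.88 [385. 283. 439. 334.] [542. 310.  29.] [583. 353.  69.] [493. 265.   1.]
scene tipbox 0.73 [368. 176. 442. 250.] [441. 154.  57.] [479. 208.  60.] [383.  94.   2.]
```

View pics/top0.png

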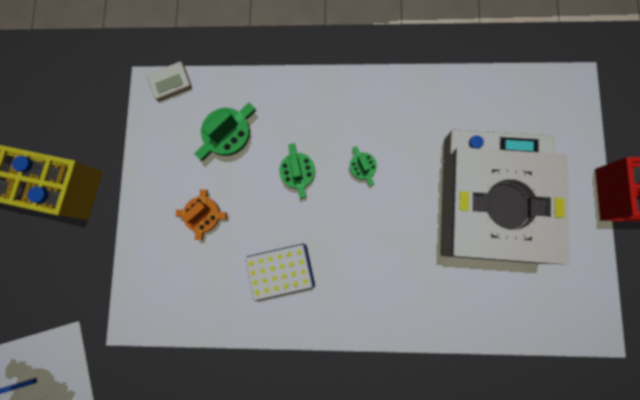

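View pics/scene0.png

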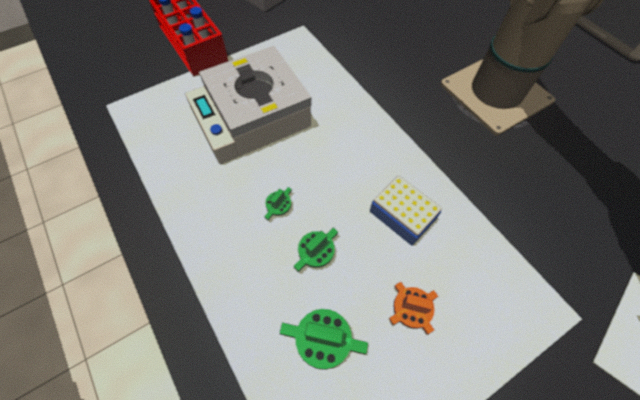

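The top view shows three green inserts; the middle one is at pixel (297,170), the orange spare at (201,214) and the tip box at (280,272). The mixer well is at (511,204), with yellow bars at (464,201) and (559,207). Next I'll measure precisely.

Run:
```python
from h import *
def ax(p):
    c=p.mean(0);U,S,V=np.linalg.svd(p-c,full_matrices=False);return c.round(1),np.degrees(np.arctan2(V[0,1],V[0,0])).round(1),np.ptp((p-c)@V.T,axis=0).round()
for cam in ['top','scene']:
    z=np.load(cam+'.npz');im,W=z['im'].astype(int),z['W']
    near=np.hypot(W[...,0]-622,W[...,1]-121)<75
    g=near&(im[...,1]>im[...,0]+25)&(im[...,1]>im[...,2]+20)
    fin=near&(W[...,2]>62)&(W[...,2]<75); print(cam,'fin',fin.sum(),W[fin][:,2].mean(),cv2.minAreaRect(W[fin][:,:2].astype(np.float32)),ax(W[fin][:,:2]))
    dk=g&(W[...,2]>23)&(W[...,2]<33);print('deck z',np.median(W[dk][:,2]),cv2.minAreaRect(W[dk][:,:2].astype(np.float32)),ax(W[dk|(fin)][:,:2]))
    m=np.hypot(W[...,0]-561,W[...,1]+253)<120
    y=m&(im[...,0]>im[...,2]+50)&(im[...,1]>im[...,2]+40)&(W[...,2]>85)
    n,l,st,ce=cv2.connectedComponentsWithStats(y.astype(np.uint8))
    cs=[W[l==i].mean(0) for i in range(1,n) if st[i,4]>15];print('bars',[(c.round(1)) for c in cs])
    if len(cs)==2: d=cs[0]-cs[1];print('mid',(cs[0]+cs[1])/2,np.degrees(np.arctan2(d[1],d[0])))
    fl=m&(W[...,2]>66)&(W[...,2]<78);print('floor',fl.sum(),np.median(W[fl],0),cv2.minEnclosingCircle(W[fl][:,:2].astype(np.float32)))
    tp=m&(W[...,2]>94)&(W[...,2]<105);print('top z',np.median(W[tp][:,2]),cv2.minAreaRect(W[tp][:,:2].astype(np.float32)))
    nt=m&(W[...,2]>80)&(W[...,2]<88);print('notch',nt.sum(),cv2.minAreaRect(W[nt][:,:2].astype(np.float32)))
s=ctrl.read_state();print(R.from_euler('xyz',s['tool_rot']).as_matrix().round(3))
```

```text
top fin 196 67.82949009918521 ((623.7560424804688, 122.64016723632812), (43.73821258544922, 15.955902099609375), 13.85037612915039) (array([623.6, 122.5]), np.float64(-166.0), array([44., 16.]))
deck z 27.998551513742655 ((623.9328002929688, 122.23445892333984), (70.55482482910156, 95.72087097167969), 69.0524673461914) (array([621.8, 121.5]), np.float64(-168.0), array([111.,  71.]))
bars [array([ 553.2, -177.8,  100.8]), array([ 542.8, -337.8,  100.6])]
mid [ 548.01220406 -257.82075539  100.67697268] 86.2779050644973
floor 2025 [ 553.4489015  -257.23741289   72.54591836] ((562.2987060546875, -248.7237548828125), 117.46906280517578)
top z 100.09811168671268 ((549.0487060546875, -257.1926574707031), (191.8492431640625, 190.81796264648438), 86.26904296875)
notch 743 ((547.032958984375, -242.53204345703125), (162.9692840576172, 185.04405212402344), 86.0663070678711)
scene fin 207 67.9038228794478 ((625.7005615234375, 120.59294128417969), (43.757808685302734, 16.46936798095703), 11.866805076599121) (array([626.2, 121.4]), np.float64(12.8), array([44., 17.]))
deck z 28.357735469956026 ((625.8529052734375, 120.97257232666016), (98.53706359863281, 70.46208953857422), 46.136497497558594) (array([628.1, 124.1]), np.float64(10.3), array([112.,  71.]))
bars [array([ 543.3, -339.4,  101.1]), array([ 553.6, -179.6,  101. ])]
mid [ 548.47331814 -259.51562736  101.01383181] -93.68571708447435
floor 1007 [ 551.7897109  -254.70786155   72.89657451] ((562.3038940429688, -251.99432373046875), 119.55815887451172)
top z 100.46514347691505 ((549.4212646484375, -259.62603759765625), (193.86561584472656, 190.52162170410156), 86.39772033691406)
notch 489 ((562.158203125, -249.73843383789062), (173.25103759765625, 166.2078857421875), 86.28793334960938)
[[-0.913  0.408 -0.   ]
 [ 0.408  0.913 -0.   ]
 [ 0.    -0.    -1.   ]]
```

Request:
play_rows:
  targets:
    - [0,-52.1,-28.4,4,143]
    - [0,-52.1,-28.4,4,143]
    - [0,-52.1,-28.4,4,143]
    - [0,-52.1,-28.4,4,143]
    - [0,-52.1,-28.4,4,143]
    - [0,-52.1,-28.4,4,143]
    - [0,-52.1,-28.4,4,143]
    - [0,-52.1,-28.4,4,143]
    - [0,-52.1,-28.4,4,143]
    - [0,-52.1,-28.4,4,143]

```text
clock: 1.5
eef_pos: [568.6, 195.6, 188.1]
tool_rot: [3.141, -0.001, 1.216]
force: [0.7, 1.0, -0.8]
width: 85.4
gripper_force: 0.0
```

Request:
play_rows:
  targets:
    - [0,-5,7.8,5,57]
    - [0,-5,7.8,5,57]
    - [0,-5,7.8,5,57]
    - [0,-5,7.8,5,57]
    - [0,-5,7.8,5,57]
    - [0,-5,7.8,5,57]
    - [0,-5,7.8,5,57]
    - [0,-5,7.8,5,57]
    - [0,-5,7.8,5,57]

```text
clock: 2.4
eef_pos: [623.8, 123.6, 137.9]
tool_rot: [-3.142, 0.0, 0.23]
force: [-0.6, -0.3, -0.4]
width: 85.2
gripper_force: 0.0
```

Run:
```python
from h import *
s=ctrl.read_state();im,d=ctrl.get_image('wrist');W=cloud('wrist',d,s)
cv2.imwrite('pics/w1.png',im[...,::-1])
print(s['clock'],np.round(s['eef_pos'],1),np.degrees(s['tool_rot']).round(2),s['width'])
near=np.hypot(W[...,0]-624,W[...,1]-122)<60
fin=near&(W[...,2]>60)&(W[...,2]<75);print(fin.sum(),W[fin][:,2].mean(),cv2.minAreaRect(W[fin][:,:2].astype(np.float32)))
```

```text
2.4 [623.8 123.6 137.9] [-180.      0.     13.16] 85.24763607804626
1116 67.79930271656134 ((623.421630859375, 122.10760498046875), (43.918251037597656, 15.685138702392578), 12.893223762512207)
```

View pics/w1.png

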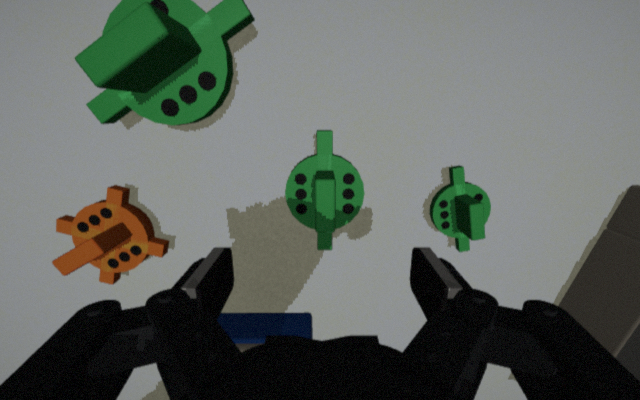

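The wrist view shows the middle insert at (324,190), its fin centred between the jaws and aligned with them. I'll descend, close and lift.

Request:
play_rows:
  targets:
    - [0,0,0.15,4,0]
    - [0,0,0.15,7,0]
    - [0,0,0.15,7.7,0]
    - [0,0,0.15,7.7,0]
    - [1,0,0.15,7.7,0]
    - [1,0,0.15,7.7,0]
    - [1,0,0.15,7.7,0]
    - [1,0,0.15,7.7,0]
    - [1,0,0.15,7.7,0]
    - [1,0,0.15,7.7,0]

```text
clock: 3.45
eef_pos: [624.2, 122.0, 61.2]
tool_rot: [-3.141, -0.0, 0.227]
force: [1.1, 0.1, -0.3]
width: 0.6
gripper_force: 0.0
```

Run:
```python
from h import *
s=ctrl.read_state();im,d=ctrl.get_image('wrist');W=cloud('wrist',d,s)
cv2.imwrite('pics/w2.png',im[...,::-1])
print(s['clock'],np.round(s['eef_pos'],1),s['width'],s['gripper_force'])
im2,d=ctrl.get_image('scene');W=cloud('scene',d)
cv2.imwrite('pics/s2.png',cv2.resize(im2[100:380,180:480,::-1],None,fx=2,fy=2))
```

```text
3.45 [624.2 122.   61.2] 0.5888450281093923 0.0
```

View pics/w2.png

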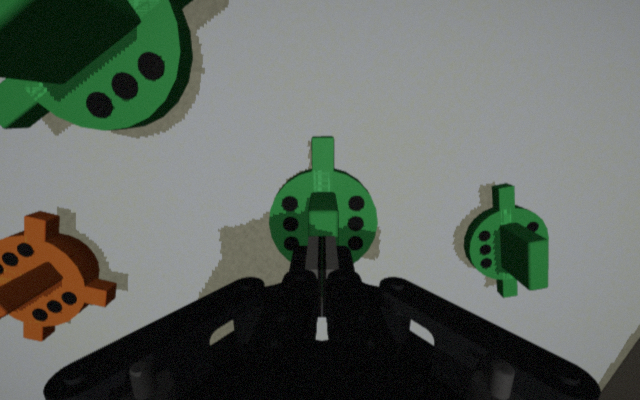

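View pics/s2.png

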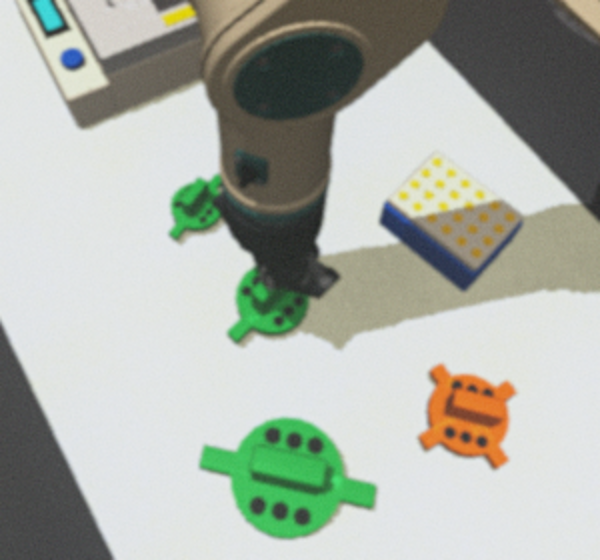

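Run:
```python
from h import *
s=ctrl.read_state();im,d=ctrl.get_image('wrist');W=cloud('wrist',d,s)
np.savez('w3.npz',im=im,W=W)
near=np.hypot(W[...,0]-624,W[...,1]-122)<75
g=near&(im[...,1].astype(int)>im[...,0]+25)
fin=g&(W[...,2]>62)&(W[...,2]<75);print(fin.sum(),cv2.minAreaRect(W[fin][:,:2].astype(np.float32)))
dk=g&(abs(W[...,2]-28)<3);print(cv2.minAreaRect(W[dk][:,:2].astype(np.float32)))
T=R.from_euler('xyz',s['tool_rot']).as_matrix();Tl=(W-s['eef_pos'])@T
for r in range(190,345,10): print(r,[tuple(Tl[r,c].round().tolist()) for c in (300,322,345)],im[r,322])
for c in range(290,360,6):print(c,Tl[255,c].round(),im[255,c])
```

```text
894 ((635.4841918945312, 124.97582244873047), (19.549203872680664, 16.055055618286133), 12.611143112182617)
((637.1549072265625, 124.86358642578125), (83.57523345947266, 71.40254211425781), 11.330080032348633)
190 [(22.0, -15.0, 33.0), (22.0, -1.0, 32.0), (22.0, 14.0, 32.0)] [ 50 124  68]
200 [(15.0, -15.0, 33.0), (21.0, -1.0, 12.0), (16.0, 14.0, 32.0)] [18 45 23]
210 [(9.0, -15.0, 31.0), (21.0, -1.0, -7.0), (8.0, 14.0, 33.0)] [28 76 36]
220 [(2.0, -15.0, 32.0), (16.0, -1.0, -7.0), (2.0, 14.0, 33.0)] [ 42 115  57]
230 [(-5.0, -16.0, 32.0), (10.0, -1.0, -7.0), (-6.0, 14.0, 33.0)] [35 97 50]
240 [(-13.0, -16.0, 33.0), (10.0, -1.0, -19.0), (-13.0, 15.0, 33.0)] [ 9 10 10]
250 [(6.0, -12.0, -21.0), (10.0, -1.0, -30.0), (6.0, 10.0, -21.0)] [12 10  6]
260 [(6.0, -11.0, -32.0), (10.0, -1.0, -39.0), (6.0, 9.0, -31.0)] [0 3 2]
270 [(13.0, -9.0, -52.0), (10.0, -1.0, -48.0), (11.0, 8.0, -49.0)] [10 14 12]
280 [(11.0, -9.0, -56.0), (5.0, -1.0, -47.0), (11.0, 7.0, -56.0)] [12 10 12]
290 [(12.0, -8.0, -65.0), (1.0, -1.0, -48.0), (11.0, 7.0, -63.0)] [20 16 20]
300 [(16.0, -8.0, -76.0), (-4.0, -1.0, -48.0), (16.0, 6.0, -75.0)] [16 15 16]
310 [(16.0, -7.0, -80.0), (-8.0, -1.0, -48.0), (16.0, 5.0, -81.0)] [15 18 11]
320 [(16.0, -7.0, -85.0), (-97.0, -1.0, 61.0), (15.0, 5.0, -84.0)] [144 148 145]
330 [(16.0, -7.0, -89.0), (-108.0, -1.0, 61.0), (16.0, 5.0, -89.0)] [146 149 149]
340 [(15.0, -7.0, -91.0), (-118.0, -1.0, 61.0), (16.0, 4.0, -92.0)] [109 110 110]
290 [-24. -23.  33.] [24 68 33]
296 [  6. -13. -26.] [ 9  7 10]
302 [  6. -10. -27.] [16 15 14]
308 [ 10.  -7. -35.] [47 45 43]
314 [ 10.  -5. -34.] [46 43 42]
320 [ 10.  -2. -34.] [11 12 14]
326 [ 10.   1. -34.] [46 47 44]
332 [ 10.   3. -35.] [44 45 40]
338 [  6.   6. -27.] [15 14 13]
344 [  6.   9. -26.] [20 22 21]
350 [  6.  12. -27.] [13 16 11]
356 [-24.  22.  33.] [20 67 29]
```

Run:
```python
from h import *
print(ctrl.finger_overhang, [a for a in dir(ctrl) if a[0]!='_'])
s=ctrl.read_state();print(np.round(s['qpos'],3),np.round(s['eef_pos'],1),s['force'],s['torque'])
print(np.round(ctrl.calibration('wrist')['mount'],2).tolist())
W=np.load('w3.npz')['W'];T=R.from_euler('xyz',s['tool_rot']).as_matrix();Tl=(W-s['eef_pos'])@T
for r in range(228,246,2): print(r,[tuple(Tl[r,c].round(1).tolist()) for c in (308,315,322,329,336)])
```

```text
25.0 ['MotionError', 'calibration', 'finger_overhang', 'finish_job', 'get_image', 'read_state', 'search_frame', 'trace']
[-0.574  0.891  0.592  1.694 -0.673  0.771 -0.999] [624.1 121.9  60.9] [ 0.50303061 -0.33888846 -0.3694565 ] [0.04028441 0.02110582 0.01068835]
[[-0.0, -0.96, -0.27, 68.65], [1.0, -0.0, -0.0, -1.16], [0.0, -0.27, 0.96, -152.34], [0.0, 0.0, 0.0, 1.0]]
228 [(11.2, -8.4, -6.0), (12.1, -4.7, -8.4), (11.9, -1.0, -7.9), (11.8, 2.6, -7.5), (11.8, 6.2, -7.5)]
230 [(9.9, -8.4, -5.5), (10.8, -4.7, -7.9), (10.5, -1.0, -7.0), (10.2, 2.6, -6.3), (10.3, 6.3, -6.6)]
232 [(8.4, -8.5, -4.7), (9.6, -4.7, -7.6), (9.5, -1.0, -7.5), (9.6, 2.6, -7.6), (9.6, 6.2, -7.5)]
234 [(7.7, -8.4, -5.8), (8.1, -4.7, -6.6), (7.9, -1.0, -6.2), (8.4, 2.6, -7.4), (8.0, 6.3, -6.4)]
236 [(6.3, -8.5, -5.2), (9.7, -4.6, -13.1), (9.5, -1.1, -12.7), (9.9, 2.5, -13.6), (7.0, 6.3, -6.7)]
238 [(5.0, -8.5, -4.7), (10.0, -4.5, -16.3), (10.1, -1.1, -16.7), (9.9, 2.4, -16.1), (5.6, 6.4, -6.2)]
240 [(10.1, -7.8, -19.1), (10.3, -4.4, -19.5), (10.1, -1.1, -19.1), (9.9, 2.3, -18.5), (4.8, 6.3, -7.0)]
242 [(9.7, -7.8, -20.6), (10.0, -4.4, -21.2), (10.1, -1.1, -21.4), (10.1, 2.3, -21.4), (3.6, 6.3, -6.9)]
244 [(10.3, -7.6, -24.0), (10.4, -4.3, -24.2), (10.4, -1.1, -24.3), (10.1, 2.2, -23.6), (2.7, 6.3, -7.3)]
```

The pads shut about 5 mm above the fin top, so the real fingertips are around 12 mm behind the reported TCP rather than 25 mm ahead. The insert hasn't moved. I'll reopen, go 36 mm lower and regrasp.

Request:
play_rows:
  targets:
    - [0,0,0,0,0]
    - [0,0,0,0,0]
    - [0,0,0,0,0]
    - [0,0,0,0,0]
    - [0,0,0,0,0]
    - [0,0,0,1.5,0]
    - [0,0,0,3,0]
    - [0,0,0,3.6,0]
    - [0,0,0,3.6,0]

```text
clock: 4.5
eef_pos: [622.7, 121.7, 23.0]
tool_rot: [-3.141, 0.003, 0.227]
force: [0.3, 0.4, -1.0]
width: 85.7
gripper_force: 0.0
```

Request:
play_rows:
  targets:
    - [1,0,0,0,0]
    - [1,0,0,0,0]
    - [1,0,0,0,0]
    - [1,0,0,0,0]
    - [1,0,0,0,0]
    - [1,0,0,0,0]
    - [1,0,0,0,0]

```text
clock: 5.2
eef_pos: [624.3, 121.9, 25.3]
tool_rot: [-3.142, -0.001, 0.227]
force: [0.6, -0.0, 1.9]
width: 15.3
gripper_force: 59.9
```

Request:
play_rows:
  targets:
    - [1,0,0,-2,0]
    - [1,0,0,-6,0]
    - [1,0,0,-11,0]
    - [1,0,0,-15,0]
    - [1,-1.6,3.5,-15,0]
    - [1,-3.5,7.8,-15,0]
    - [1,-5.4,12,-15,0]
    - [1,-7.3,16.2,-15,0]
    - [1,-9.2,20.4,-15,0]
    - [1,-10.8,24,-15,0]

```text
clock: 6.2
eef_pos: [571.6, -138.8, 174.8]
tool_rot: [3.141, 0.001, 0.225]
force: [1.1, 0.0, -2.3]
width: 15.3
gripper_force: 59.3
```

Request:
play_rows:
  targets:
    - [1,-2,4.3,0,0]
    - [1,-3.7,8.3,0,0]
    - [1,-4.8,10.8,0,0]
    - [1,-5.1,11.35,0,0]
    - [1,-5.1,11.35,0,0]
    - [1,-5.1,11.35,0,0]

```text
clock: 6.8
eef_pos: [549.1, -256.3, 174.4]
tool_rot: [-3.139, 0.0, 0.229]
force: [0.7, 1.7, -1.6]
width: 15.0
gripper_force: 59.4
```

Run:
```python
from h import *
s=ctrl.read_state();print(np.round(s['eef_pos'],1),np.degrees(s['tool_rot']).round(2),s['force'],s['width'])
im,d=ctrl.get_image('wrist');W=cloud('wrist',d,s);np.savez('w4.npz',im=im,W=W)
cv2.imwrite('pics/w4.png',im[...,::-1])
T=R.from_euler('xyz',s['tool_rot']).as_matrix();Tl=(W-s['eef_pos'])@T
g=(im[...,1].astype(int)>im[...,0]+25)&(W[...,2]>100)
for lo in range(100,240,8):
    m=g&(W[...,2]>=lo)&(W[...,2]<lo+8)
    if m.sum()>30: print(lo,m.sum(),Tl[m].min(0).round(1),Tl[m].max(0).round(1))
i=im.astype(int);y=(i[...,0]>i[...,2]+40)&(i[...,1]>i[...,2]+30)&(abs(W[...,2]-100)<6)
n,l,st,ce=cv2.connectedComponentsWithStats(y.astype(np.uint8))
print([(W[l==k].mean(0).round(1),st[k,4]) for k in range(1,n) if st[k,4]>40])
```

```text
[ 549.1 -256.3  174.4] [-1.7987e+02  1.0000e-02  1.3100e+01] [ 0.71847769  1.66969231 -1.62718384] 15.04095600750875
164 107 [ 18.8 -31.1   2.4] [54.9 28.1  7.8]
172 6362 [-56.1 -37.5  -5.2] [54.9 34.4  2.4]
180 164 [ 18.8  -9.2 -13.6] [21.3  6.7 -5.8]
188 170 [ 10.2  -9.3 -21.6] [ 21.4  12.8 -13.7]
196 213 [  6.2  -9.3 -29.6] [ 21.5  19.9 -21.7]
204 257 [  5.5 -22.6 -37.5] [ 21.5  20.  -29.7]
212 3460 [-22.8  -9.3 -44.5] [ 21.7   6.3 -37.6]
[(array([ 552.9, -177.8,  100.8]), np.int32(917)), (array([ 542.5, -337.4,  100.7]), np.int32(792))]
```

View pics/w4.png

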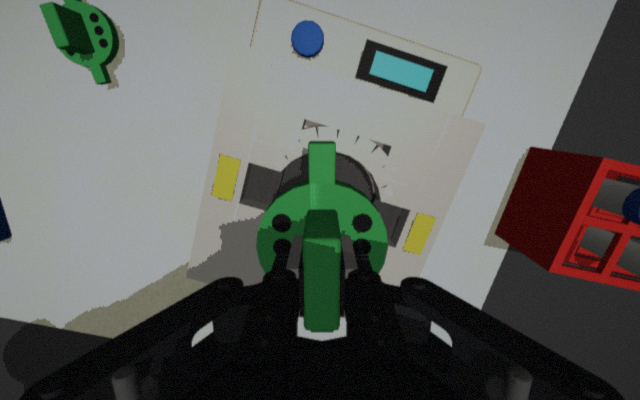

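The wrist view shows the insert held straight over the well. Its fin runs between the yellow bars at (225,178) and (418,234), about 73° off the notch line. Next I'll centre it and lower it.

Request:
play_rows:
  targets:
    - [1,-0.1,0.3,0,0]
    - [1,-0.1,0.3,1.5,0]
    - [1,-0.1,0.3,3.5,0]
    - [1,-0.1,0.3,5,0]
    - [1,-0.1,0.3,5.7,0]
    - [1,-0.1,0.3,6.1,0]
    - [1,-0.1,0.3,6.1,0]
    - [1,-0.1,0.3,6.1,0]

```text
clock: 7.65
eef_pos: [548.8, -261.9, 114.5]
tool_rot: [3.141, -0.001, 0.227]
force: [0.8, 0.4, -1.7]
width: 15.2
gripper_force: 59.5
```

Request:
play_rows:
  targets:
    - [1,0,-0.2,0.2,0]
    - [1,0,-0.2,0.4,0]
    - [1,0,-0.2,0.5,0]
    - [1,0,-0.2,0.55,0]
    - [1,0,-0.2,0.55,0]

```text
clock: 8.15
eef_pos: [548.1, -259.3, 109.2]
tool_rot: [-3.141, -0.001, 0.227]
force: [-2.0, 1.6, 6.1]
width: 15.5
gripper_force: 60.5
```

Run:
```python
from h import *
s=ctrl.read_state();print(np.round(s['eef_pos'],1),np.degrees(s['tool_rot']).round(2),s['force'],s['torque'],s['width'])
im,d=ctrl.get_image('wrist');W=cloud('wrist',d,s)
T=R.from_euler('xyz',s['tool_rot']).as_matrix();Tl=(W-s['eef_pos'])@T
i=im.astype(int);g=(i[...,1]>i[...,0]+20)
m=g&(abs(W[...,2]-113)<10)&(np.hypot(*(Tl[...,:2].transpose(2,0,1)))<65)
print('deck',m.sum(),np.median(W[m],0).round(1),Tl[m].min(0).round(1),Tl[m].max(0).round(1))
y=(i[...,0]>i[...,2]+40)&(i[...,1]>i[...,2]+30)&(abs(W[...,2]-100)<6)
n,l,st,ce=cv2.connectedComponentsWithStats(y.astype(np.uint8))
print([(W[l==k].mean(0).round(1),st[k,4]) for k in range(1,n) if st[k,4]>40])
```

```text
[ 548.1 -259.3  109.2] [-1.7997e+02 -4.0000e-02  1.3010e+01] [-1.95820546  1.63720993  6.09103094] [0.38692045 0.3065721  0.03806329] 15.517155729763877
deck 6684 [ 568.5 -249.9  112.1] [-56.4 -37.3 -13.7] [54.9 34.7  6.2]
[(array([ 553.2, -177.9,  100.8]), np.int32(1706)), (array([ 545.9, -337.8,  100.7]), np.int32(1132))]
```

Contact confirmed: the lugs ride on the top at about 8 N, with the deck at z = 112. Next I'll turn under this light press.

Request:
play_rows:
  targets:
    - [1,0,0,0,-4]
    - [1,0,0,0,-10]
    - [1,0,0,0,-16]
    - [1,0,0,0,-22]
    - [1,0,0,0,-28]
    - [1,0,0,0,-34]
    - [1,0,0,0,-40]
    - [1,0,0,0,-46]
    - [1,0,0,0,-52]
    - [1,0,0,0,-54]

```text
clock: 9.2
eef_pos: [548.7, -260.3, 109.2]
tool_rot: [3.139, 0.0, 1.171]
force: [0.0, 0.4, 4.2]
width: 15.2
gripper_force: 60.2
```

Request:
play_rows:
  targets:
    - [1,0.1,0,0,-4]
    - [1,0.2,0,0.05,-8]
    - [1,0.2,0,0.05,-12]
    - [1,0.2,0,0.1,-15]
    - [1,0.2,0,0.15,-17]
    - [1,0.2,0,0.25,-19]
    - [1,0.2,0,0.35,-19]
    - [1,0.2,0,0.45,-19]
    - [1,0.2,0,0.5,-19]

```text
clock: 10.1
eef_pos: [548.7, -257.6, 103.2]
tool_rot: [-3.141, -0.0, 1.501]
force: [-0.2, -0.2, -1.8]
width: 15.2
gripper_force: 59.4
```

The lugs have dropped into the notches with no contact force. Now down to the floor.

Request:
play_rows:
  targets:
    - [1,0,0,0.2,0]
    - [1,0,0,0.4,0]
    - [1,0,0,0.5,0]
    - [1,0,0,0.6,0]
    - [1,0,0,0.65,0]
    - [1,0,0,0.65,0]

```text
clock: 10.7
eef_pos: [548.7, -257.7, 97.3]
tool_rot: [3.142, -0.0, 1.501]
force: [-0.9, 0.2, 1.1]
width: 15.1
gripper_force: 59.8
```

```bash
cat > chk.py <<'E'
from h import *
import sys
s=ctrl.read_state();print(np.round(s['eef_pos'],1),np.degrees(s['tool_rot']).round(2),s['force'],s['width'])
for cam in sys.argv[1:]:
    im,d=ctrl.get_image(cam);W=cloud(cam,d,s);i=im.astype(int)
    cv2.imwrite(f'pics/{cam}_{s["clock"]:.1f}.png',im[...,::-1])
    m=(i[...,1]>i[...,0]+20)&(abs(W[...,2]-103)<14)&(np.hypot(W[...,0]-548,W[...,1]+258)<65)
    p=W[m];md=np.median(p[:,2]);p=p[abs(p[:,2]-md)<4];A=np.c_[p[:,:2]-[548,-258],np.ones(len(p))]
    print(cam,'deck',len(p),md,'plane',np.linalg.lstsq(A,p[:,2],rcond=None)[0].round(3),p.min(0).round(1),p.max(0).round(1))
    t=(abs(W[...,2]-100)<5)&(np.ptp(i,axis=2)<25)&(np.hypot(W[...,0]-548,W[...,1]+258)<95);print('mixer top',np.median(W[t][:,2]))
E
python3 chk.py wrist
```

```text
[ 548.7 -257.7   97.3] [ 1.8e+02 -1.0e-02  8.6e+01] [-0.8706601   0.16383245  1.10191517] 15.117100223695575
wrist deck 6426 100.0850088578991 plane [ 1.00000e-03 -2.00000e-03  1.00087e+02] [ 511.7 -312.9   96.1] [ 583.4 -200.6  104.1]
mixer top 100.06665622501959
```

The insert is flush and level: deck at 100.1, mixer top at 100.1. Release and retreat.

Request:
play_rows:
  targets:
    - [0,0,0,0,0]
    - [0,0,0,0,0]
    - [0,0,0,0,0]
    - [0,0,0,0,0]
    - [0,0,0,0,0]
    - [0,0,0,-2,0]
    - [0,0,0,-5,0]
    - [0,0,0,-9,0]
    - [0,0,0,-12,0]
    - [0,0,0,-12,0]

```text
clock: 11.75
eef_pos: [551.4, -259.3, 221.7]
tool_rot: [3.133, 0.003, 1.501]
force: [-0.3, -0.6, -0.6]
width: 85.4
gripper_force: 0.0
```

```bash
python3 chk.py wrist scene; ls pics
```

```text
[ 551.4 -259.3  221.7] [179.51   0.18  85.99] [-0.25083185 -0.57741075 -0.61130345] 85.3876386662404
wrist deck 3406 100.09910820479922 plane [-1.0000e-03 -1.0000e-03  1.0009e+02] [ 512.  -313.    96.2] [ 583.2 -200.7  103.8]
mixer top 100.10159428499085
scene deck 491 100.53752468228555 plane [-3.00000e-03 -5.00000e-03  1.00526e+02] [ 513.7 -313.5   96.7] [ 584.7 -201.4  104.1]
mixer top 100.49593914574575
s2.png
scene0.png
scene_11.8.png
top0.png
w1.png
w2.png
w4.png
wrist_10.7.png
wrist_11.8.png
```

```bash
python3 -c "
from cell import ctrl
print(ctrl.finish_job())"
```

```text
the job is handed in; nothing more can be done
None
```

The middle-sized green insert is home in the well: lowered crosswise, turned about 73° under roughly 8 N or less until the lugs dropped, measured level and flush with the mixer top, then released; the job was handed in at about 12 s.

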